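# Snap the slipped legs of a shelf riser back into their holes

### The arm

A 7-joint arm with a two-finger parallel gripper is mounted at the origin on the work surface. World frame = base frame: x ahead of the robot, y to its left, z up, the work surface at z = 0. Lengths are in m, angles in rad, forces in N, time in s.
With the tool pointing down it reaches from about 0.4 to 0.85 m from the base axis. Payload 10.4 kg.
Tool frame: the origin (TCP) lies at the very end of the fingers, on their centre line; the grasp point (between the pads) lies 19 mm behind it; z points along the fingers, y is the direction in which the jaws open and shut (so a half turn about z gives the same grasp; the last joint's range is limited). The gripper opens to 87 mm and grips with 3 to 60 N. Pads are 19 mm wide; open, the fingers measure 117 mm over their backs; the gripper's body (75 mm by 190 mm) begins 51 mm behind the grasp point.
Start: joints at [1.318, 0.332, -0.065, 1.46, 0.022, 1.35, -0.088], TCP at [0.142, -0.609, 0.223] pointing down, gripper open.
Joint ranges: [-2.6, 2.6], [-0.5, 2.12], [-1.47, 1.34], [0.16, 2.42], [-1.27, 4.41], [0.06, 2.06], [-2.6, 2.6]. Speed limits (rad/s): [2.22, 2.22, 2.79, 2.79, 3.14, 3.14, 3.14].

### API

Orientations are given as a unit quaternion [x, y, z, w].
In Python, from bench import r, eyes, job gives the robot as it stands. The module is installed in compiled form; this text tells all that it offers.
- The arm moves only by the tool play_rows, never from a script. Its argument "motion" is a list of rows, each a list of 7 numbers: the shift along the tool's x, y, z as a fraction of full scale, then the turn, a rotation vector about the tool's x, y, z as a fraction of full scale, then the opening in per cent of the stroke, from 0 (shut) to 100 (fully open). A call has 1 to 5 rows; each row is the pose to reach, as a shift and turn from the pose commanded when the call began, along the tool's axes at that moment; what a row does not reach only later rows make up. Full scale, the value 1, is 0.2 m for a shift and 90 degrees for a turn. A row lasts 1/8 s, in which the tool goes at most 62.5 mm and 10.7 degrees, less where a joint would pass 70% of its speed; a pose out of reach is approached as far as the arm can. A call with a number of a shift or a turn outside -1 to 1 is refused whole. A call with a gripper value outside its range is refused whole. The fingers move at their own pace and stop on an object; "squeeze" is the grip in N (left out, the last holds). Time passes only in rows, so rows that repeat a pose let the fingers close. It gives the time, the measured TCP pose, the force and the opening at its end, in the units of the state.
- r.read_state(): the state, without advancing time (a new reading comes with each control period).
- eyes.camera(name): name is "scene" or "top"; returns a dict with "image" (420x560x3 uint8, red, green, blue), "mtx" (3x3 intrinsics, pixels), "R" (3x3) and "t" (3): a world point X has camera coordinates R X + t. Camera axes: x right, y down, z forward; pixel columns grow to the right and rows downward; lengths in m; the calibration is good to about 2 mm. A picture is of the moment at which its call begins. There is no depth.
- job.close_job(): hands the job in, once; it reports no verdict.
Trained networks look in a picture, given as the dict that the camera call returned (one of the last four; its "shot" number tells which), for a name from the list of things; names that differ only in an ending like _2 or _b are one class to them, and where a whole thing is asked for, a point or a joint stands for the part that bears it (a point fixed in the world has none). Each returns a list of dicts, best first, with "p" (0 to 1); they miss things now and then, are a little off and sometimes report something else, mostly with a low value. They report only what shows in the picture. A call takes as long as a camera call.
- eyes.regions_of(picture, label): "region" (420x560 bool, what is visible of it) and "xy" ([column, row] in pixels, amid what is visible of it).
- eyes.landmark_of(picture, label): "xy" ([column, row] in pixels: a listed point, or the origin of a listed thing).
The state is a dict: "time": time; "joint_positions": joint angles; "joint_vel": joint speeds; "joint_torque": joint torques, N m; "ee_pos": TCP position; "eef_rot": TCP orientation; "ft_force": force on the tool from outside, world axes, zero at the start; "torque": the same for the moment, N m; "width": finger opening in m.
Only numpy, scipy, OpenCV 4.12 (cv2) and the standard library are available. Lean on these libraries where they do the work, as an engineer would, in place of code of your own. Each camera call takes 0.05 s, during which the arm holds its last target. There are 200 camera calls.

### The job

The little shelf riser lies upside down on the island and two of its four telescoping legs, which should be as long as the other two, have slipped between holes: one has slid in and stands too low, the other has slid out and stands too high. Slide each of these two legs by its rubber foot until its brass spring button snaps out through the middle hole of its red sleeve, the same hole the good legs use, going gently so that the button is never rammed hard against the edge of its hole. Then let go, leaving the jar, mug and canister where they are.

Things in the scene. Friction and masses are not known exactly. Their poses are not given: they have to be found in the camera images.
- riser: Small shelf riser lying upside down, heavy, does not move: dark board 300 x 200 mm on a grey mat, board top 21 mm above the counter. Four upright telescoping legs at x = +-115, y = +-65 mm: slipped legs a (+x, +y) and b (-x, -y); the good ones (+x, -y), (-x, +y) are locked in their middle holes, foot tops 182 and 185 mm high. Origin: board centre at counter level, x along the board.
- sleeve_a: Red sleeve (outer tube) of leg a, fixed, upright: 25 mm diameter, wall 2.5 mm, rim 121 mm above the counter. Origin on its axis at counter level, z up, +x to the side with its three round 9.5 mm button holes, at heights 46, 71 (the right one) and 96 mm. Leg a has slid in and stands too low.
- sleeve_b: Red sleeve (outer tube) of leg b, fixed, upright: 25 mm diameter, wall 2.5 mm, rim 121 mm above the counter. Origin on its axis at counter level, z up, +x to the side with its three round 9.5 mm button holes, at heights 46, 71 (the right one) and 96 mm. Leg b has slid out and stands too high.
- foot_a_top (a point): Centre of the top of leg a's black rubber foot: upright cylinder 28 mm across (rim 30), 26 mm tall, tight on a 19 mm steel tube that only slides up and down in its sleeve, at 3 to 7 N. It is 12 to 17 mm too low: pull it up. With the button in the middle hole this point is 183 mm high +-7 mm: the feet sit on their tubes at different depths, so feel for the click.
- foot_b_top (a point): Centre of the top of leg b's black rubber foot: upright cylinder 28 mm across (rim 30), 26 mm tall, tight on a 19 mm steel tube that only slides up and down in its sleeve, at 3 to 7 N. It is 12 to 17 mm too high: push it down. With the button in the middle hole this point is 183 mm high +-7 mm: the feet sit on their tubes at different depths, so feel for the click.
- button_a (a joint): Leg a's brass button, 8 mm across, carried by the inner tube. Value = how far it is pressed in (m): 0 = out, 4 mm proud of the sleeve; 0.0065 = held in between holes. It springs out (3 to 6 N) within 0.75 mm of a hole's centre and locks the leg with 0.75 mm of play; any further push or pull bears hard on the hole's edge. It cannot be pressed back with one hand.
- button_b (a joint): Leg b's brass button, 8 mm across, carried by the inner tube. Value = how far it is pressed in (m): 0 = out, 4 mm proud of the sleeve; 0.0065 = held in between holes. It springs out (3 to 6 N) within 0.75 mm of a hole's centre and locks the leg with 0.75 mm of play; any further push or pull bears hard on the hole's edge. It cannot be pressed back with one hand.
- spice_jar: Glass spice jar with a red lid, 42 mm in diameter, 75 mm tall, standing on the upturned board between the legs. Origin at the centre of its underside. To be left alone.
- mug: Red mug, 80 mm in diameter, 95 mm tall, on the counter. Origin at the centre of its underside. To be left alone.
- canister: White ceramic canister with a wooden lid, 90 mm in diameter, 130 mm tall, on the counter. Origin at the centre of its underside. To be left alone.

How it is judged:
By the outcome, as a careful person would: the job done as asked, in the order asked, and still so for the second after the job is handed in, with the robot touching nothing.
It also fails if it takes over 45 s, if anything falls off the work surface, if the arm or the gripper's body presses on something with over 40 N, if the wrist force passes 120 N, or if a joint passes its speed limit or range.

## Working session

There is one attempt and no reset: what is moved stays moved. The work goes in short steps, Python scripts to look and compute and a tool call to move; the robot and the scene stay as the last step left them, time stands still between calls to the robot, and variables do not carry over. Pictures are saved under pics/ and viewed, about 8 in all and at most 12, crops included, and the job is handed in when it is done.

Besides the shell and the picture viewer there is one more tool, called after "Request:" as name(argument=value, ...), one argument or row to a line, values as JSON. play_rows: Moves the arm, as the interface text tells. Shift numbers are shares of 0.2 m and turn numbers shares of 90 degrees, none past 1 either way. Its arguments: {"type":"object","properties":{"motion":{"type":"array","items":{"type":"array","items":{"type":"number"}}},"squeeze":{"type":"number"}},"required":["motion"]}

```bash
mkdir -p pics; cat > h.py <<'E'
import numpy as np,cv2
from bench import r,eyes,job
def tri(pts):
    A=[];b=[]
    for c,xy in pts:
        P=c["mtx"]@np.c_[c["R"],c["t"]]
        for k in range(2):
            row=xy[k]*P[2]-P[k]; A.append(row[:3]); b.append(-row[3])
    return np.linalg.lstsq(np.array(A),np.array(b),rcond=None)[0]
def atz(c,xy,z):
    d=c["R"].T@np.linalg.inv(c["mtx"])@np.array([xy[0],xy[1],1]); o=-c["R"].T@c["t"]
    return o+d*(z-o[2])/d[2]
def proj(c,X):
    p=c["mtx"]@(c["R"]@np.array(X)+c["t"]); return p[:2]/p[2]
E
python3 - <<'E'
from h import *
np.set_printoptions(precision=4,suppress=True)
s=eyes.camera("scene");t=eyes.camera("top")
cv2.imwrite("pics/s1.png",s["image"][:,:,::-1]);cv2.imwrite("pics/t1.png",t["image"][:,:,::-1])
print(r.read_state())
for n in ["riser","sleeve_a","foot_a_top","button_a","spice_jar","mug","canister"]:
    for nm,c in (("s",s),("t",t)):
        print(n,nm,[(round(d["p"],2),np.round(d["xy"],1).tolist(),atz(c,d["xy"],.183 if 'foot' in n else 0)) for d in eyes.landmark_of(c,n)][:5])
for c in(s,t): print(-c["R"].T@c["t"])
E
```

```text
{'time': 0.1, 'joint_positions': array([ 1.3184,  0.3328, -0.0647,  1.4608,  0.0216,  1.3499, -0.0885]), 'joint_vel': array([-0.0003, -0.0003, -0.0005, -0.005 ,  0.0003, -0.0004, -0.0014]), 'joint_torque': array([  0.0019, -62.4544,   0.0249, -39.0718,  -0.0614,   0.0365,
        -0.    ]), 'ee_pos': array([ 0.1423, -0.6083,  0.2219]), 'eef_rot': array([ 0.9934,  0.1147, -0.0001, -0.0006]), 'ft_force': array([ 0.28  , -0.2652,  0.5394]), 'torque': array([-0.0047, -0.0312, -0.0694]), 'width': 0.08676619334501344}
riser s [(0.66, [272.1, 247.1], array([ 0.5721, -0.0114,  0.    ]))]
riser t [(0.59, [285.9, 207.5], array([ 0.5673, -0.0177,  0.    ]))]
sleeve_a s [(0.78, [285.2, 224.1], array([0.5042, 0.0953, 0.    ])), (0.55, [254.7, 273.2], array([ 0.6349, -0.1234,  0.    ])), (0.53, [269.6, 247.6], array([ 0.5691, -0.0191,  0.    ]))]
sleeve_a t [(0.68, [246.8, 233.4], array([0.4932, 0.0994, 0.    ])), (0.65, [320.7, 182.0], array([ 0.6412, -0.1231,  0.    ]))]
foot_a_top s [(0.63, [286.4, 182.7], array([0.5242, 0.0837, 0.183 ]))]
foot_a_top t [(0.52, [239.8, 228.0], array([0.501 , 0.1017, 0.183 ]))]Traceback (most recent call last):
  File "<stdin>", line 8, in <module>
ValueError: it knows: canister, foot_a_top, foot_b_top, mug, riser, sleeve, spice_jar
```

View pics/s1.png

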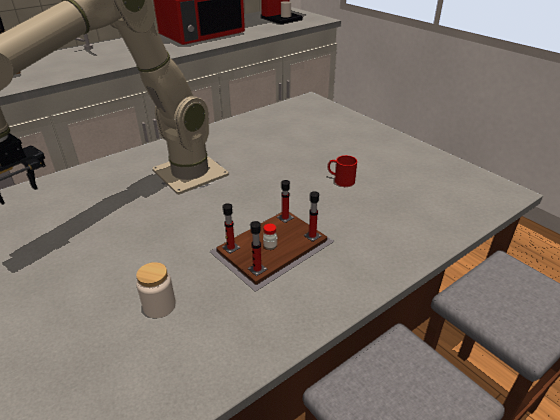

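View pics/t1.png

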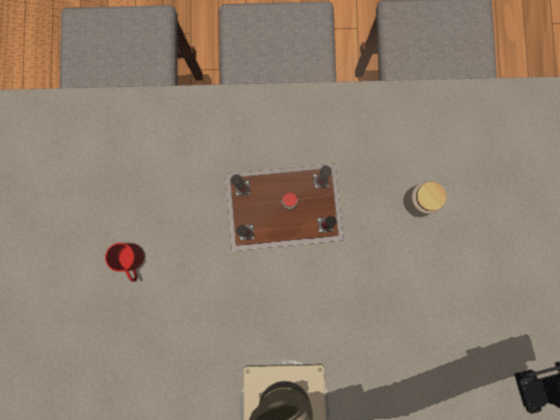

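The scene view shows the riser near (272,245), with feet at about (285,186), (314,197), (228,210) and (256,228). In the top view the feet are at (238,180), (325,173), (243,232) and (330,223). The jar stands between the legs, and the mug and canister are well clear.

```bash
python3 - <<'E'
from h import *
np.set_printoptions(precision=4,suppress=True)
s=eyes.camera("scene");t=eyes.camera("top")
for n in ["sleeve","foot_a_top","foot_b_top","spice_jar"]:
    L={}
    for nm,c in (("s",s),("t",t)):
        L[nm]=[d for d in eyes.landmark_of(c,n) if d["p"]>.2]
        print(n,nm,[(round(d["p"],2),np.round(d["xy"],1).tolist()) for d in L[nm]])
        if n!='spice_jar':print('  reg',[(round(d["p"],2),np.round(d["xy"],1).tolist(),d["region"].sum()) for d in eyes.regions_of(c,n)])
    for a in L["s"]:
        for b in L["t"]:
            X=tri([(s,a["xy"]),(t,b["xy"])]); e=np.linalg.norm(proj(s,X)-a["xy"])
            if e<4: print("   X",X,e)
for c in(s,t): print(-c["R"].T@c["t"])
a=s["image"][165:285,200:335,::-1]; b=t["image"][150:260,210:360,::-1]
a=cv2.resize(a,None,fx=3.3,fy=3.3,interpolation=cv2.INTER_CUBIC);b=cv2.resize(b,None,fx=2.3,fy=2.3,interpolation=cv2.INTER_CUBIC)
im=np.zeros((max(len(a),len(b)),a.shape[1]+b.shape[1],3),np.uint8);im[:len(a),:a.shape[1]]=a;im[:len(b),a.shape[1]:]=b
cv2.imwrite("pics/c1.png",im);print(im.shape)
E
```

```text
sleeve s [(0.54, [253.9, 276.6]), (0.5, [285.0, 223.3]), (0.46, [269.8, 245.0])]
  reg [(0.76, [255.6, 263.1], np.int64(346)), (0.7, [284.2, 209.7], np.int64(234))]
sleeve t [(0.66, [321.2, 183.4]), (0.51, [247.4, 234.2])]
  reg [(0.64, [246.5, 234.4], np.int64(133)), (0.55, [320.1, 182.1], np.int64(173))]
   X [ 0.6375 -0.1267 -0.01  ] 0.5388465648666672
   X [ 0.4925  0.1004 -0.0066] 0.7601811299190626
foot_a_top s [(0.39, [284.8, 183.2])]
  reg []
foot_a_top t [(0.55, [237.6, 230.8]), (0.26, [248.3, 232.2])]
  reg [(0.53, [241.0, 228.9], np.int64(101))]
   X [0.4929 0.107  0.1564] 1.2131421209822937
   X [0.4955 0.0889 0.1634] 2.7340156894230465
foot_b_top s [(0.5, [273.5, 244.8]), (0.42, [251.0, 226.7])]
  reg [(0.51, [253.7, 229.3], np.int64(137))]
foot_b_top t [(0.48, [325.1, 171.7])]
  reg []
   X [ 0.6387 -0.1243  0.181 ] 1.7842079641666253
spice_jar s [(0.74, [265.3, 244.1])]
spice_jar t [(0.74, [292.0, 201.9]), (0.7, [320.6, 183.5])]
   X [ 0.5786 -0.0382  0.0316] 1.021771187462104
[ 1.4475 -0.6497  0.9463]
[ 0.4465 -0.0124  1.3326]
(396, 791, 3)
```

View pics/c1.png

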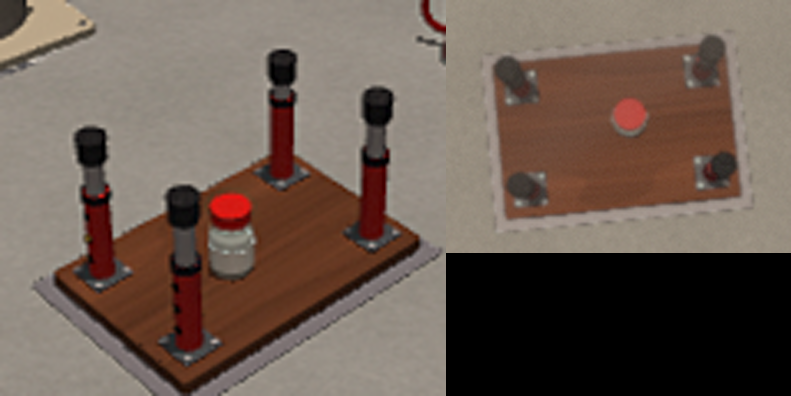

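Leg a is the far one in the scene view, at about (0.494, 0.10). Leg b is the near one, at about (0.638, -0.124). I'll refine these by fitting the board outline.

```bash
python3 - <<'E'
from h import *
np.set_printoptions(precision=4,suppress=True)
t=eyes.camera("top");s=eyes.camera("scene")
for nm,c in(("t",t),("s",s)):
    im=c["image"].astype(int); m=((im[...,0]-im[...,2]>18)&(im[...,0]<150)).astype(np.uint8)
    reg=max(eyes.regions_of(c,"riser"),key=lambda d:d["p"])["region"]
    m&=cv2.dilate(reg.astype(np.uint8),np.ones((5,5)))
    if nm=="s": # keep points inside projected board only
        continue
    m=cv2.morphologyEx(m,cv2.MORPH_CLOSE,np.ones((5,5)));m=cv2.morphologyEx(m,cv2.MORPH_OPEN,np.ones((9,9)))
    y,x=np.nonzero(m)
    P=np.array([atz(c,p,.021)[:2] for p in zip(x,y)])
    rc=cv2.minAreaRect((P*1000).astype(np.float32)); print(rc)
ctr=np.array(rc[0])/1000
for yaw in (92,93.2,94.5):
  q=np.radians(yaw);R=np.array([[np.cos(q),-np.sin(q)],[np.sin(q),np.cos(q)]])
  print(yaw,ctr+R@[.115,.065],ctr-R@[.115,.065])
# foot blobs: dark pixels near projected feet, both views
for n,X in(("a",(.493,.101,.165)),("b",(.638,-.125,.195)),("g1",(.627,.107,.183)),("g2",(.507,-.13,.183))):
  o=[]
  for c in(t,s):
    p=proj(c,X);im=c["image"].max(2)
    yy,xx=np.mgrid[:420,:560]
    m=(im<48)&(np.hypot(xx-p[0],yy-p[1])<12)
    o.append((np.round(p,1).tolist(),int(m.sum()),(xx[m].min(),xx[m].max(),yy[m].min(),yy[m].max()) if m.any() else 0,(xx[m].mean().round(1),yy[m].mean().round(1))if m.any() else 0))
  print(n,*o, tri([(t,o[0][3]),(s,o[1][3])]))
E
```

```text
((568.8521118164062, -11.089340209960938), (239.32203674316406, 337.9518127441406), 4.262237548828125)
92 [0.4999 0.1016] [ 0.6378 -0.1238]
93.2 [0.4975 0.1001] [ 0.6402 -0.1223]
94.5 [0.495  0.0985] [ 0.6427 -0.1206]Traceback (most recent call last):
  File "<stdin>", line 26, in <module>
  File "h.py", line 8, in tri
    row=xy[k]*P[2]-P[k]; A.append(row[:3]); b.append(-row[3])
        ~~^^^
TypeError: 'int' object is not subscriptable
```

Request:
play_rows(
  motion=[
    [0.25,-0.25,-0.15,0,0,0,100],
    [0.45,-0.45,-0.15,0,0,0,100],
    [0.65,-0.65,-0.15,0,0,0,100],
    [0.85,-0.85,-0.15,0,0,0,100],
    [1,-1,-0.15,0,0,0,100],
  ],
)

```text
time: 2.02
ee_pos: [0.2929, -0.366, 0.2529]
eef_rot: [0.993, 0.116, 0.0, 0.0]
ft_force: [-0.2, -0.8, -0.2]
width: 0.0872
```

Request:
play_rows(
  motion=[
    [0.25,-0.2,0,0,0,0,100],
    [0.45,-0.4,0,0,0,0,100],
    [0.65,-0.6,0,0,0,0,100],
    [0.85,-0.8,0,0,0,0,100],
    [1,-1,0,0,0,0,100],
  ],
)

```text
time: 2.65
ee_pos: [0.4417, -0.126, 0.2528]
eef_rot: [0.993, 0.115, 0.0, 0.0]
ft_force: [0.2, -1.3, -0.2]
width: 0.0869
```

Request:
play_rows(
  motion=[
    [0.13,-0.25,0,0,0,0,100],
    [0.26,-0.5,0,0,0,0,100],
    [0.39,-0.75,0,0,0,0,100],
    [0.51,-1,0,0,0,0,100],
    [0.51,-1,0,0,0,0,100],
  ],
)

```text
time: 3.28
ee_pos: [0.4943, 0.0949, 0.2528]
eef_rot: [0.993, 0.118, 0.0, -0.001]
ft_force: [-0.1, -0.8, -0.3]
width: 0.0871
```

```bash
python3 - <<'E'
from h import *
np.set_printoptions(precision=4,suppress=True)
t=eyes.camera("top");s=eyes.camera("scene")
st=r.read_state();print(st["ee_pos"],st["ft_force"],proj(s,st["ee_pos"]),proj(t,st["ee_pos"]))
def crop(c,X,h,f):
    p=np.round(proj(c,X)).astype(int); im=c["image"][p[1]-h:p[1]+h,p[0]-h:p[0]+h,::-1]
    print(p-h); return cv2.resize(im,(380,380),interpolation=cv2.INTER_CUBIC)
cv2.imwrite("pics/c2.png",np.hstack([crop(s,(.495,.1,.15),40,1),crop(t,(.57,-.01,.15),60,1)]))
for n,X in(("b",(.64,-.123,.182)),("g1",(.635,.107,.17)),("g2",(.506,-.13,.17)),("a",(.495,.1,.155))):
    for nm,c in(("t",t),("s",s)):
        p=proj(c,X);im=c["image"].max(2);yy,xx=np.mgrid[:420,:560]
        m=(im<70)&(np.hypot(xx-p[0],yy-p[1])<11)
        print(n,nm,p,m.sum(),(xx[m].mean(),yy[m].mean(),xx[m].min(),xx[m].max(),yy[m].min(),yy[m].max()) if m.any() else 0)
E
```

```text
[0.4945 0.0902 0.2524] [ 0.6112 -0.8869  0.4796] [282.1763 159.0107] [241.757  229.2999]
[245 146]
[223 141]
b t [326.2148 172.1059] 13 (np.float64(324.7692307692308), np.float64(178.0), np.int64(322), np.int64(327), np.int64(176), np.int64(180))
b s [253.4276 226.3495] 163 (np.float64(256.58895705521473), np.float64(227.36196319018404), np.int64(250), np.int64(264), np.int64(221), np.int64(236))
g1 t [237.5683 176.817 ] 74 (np.float64(238.72972972972974), np.float64(181.97297297297297), np.int64(232), np.int64(244), np.int64(176), np.int64(187))
g1 s [315.2432 199.4869] 108 (np.float64(313.8888888888889), np.float64(198.16666666666666), np.int64(310), np.int64(318), np.int64(192), np.int64(210))
g2 t [330.1557 224.2165] 132 (np.float64(328.99242424242425), np.float64(222.92424242424244), np.int64(322), np.int64(335), np.int64(216), np.int64(230))
g2 s [225.6671 208.0899] 126 (np.float64(227.21428571428572), np.float64(209.34126984126985), np.int64(222), np.int64(232), np.int64(203), np.int64(219))
a t [241.5569 230.7556] 0 0
a s [284.7126 184.429 ] 99 (np.float64(284.90909090909093), np.float64(186.32323232323233), np.int64(281), np.int64(289), np.int64(180), np.int64(195))
```

View pics/c2.png

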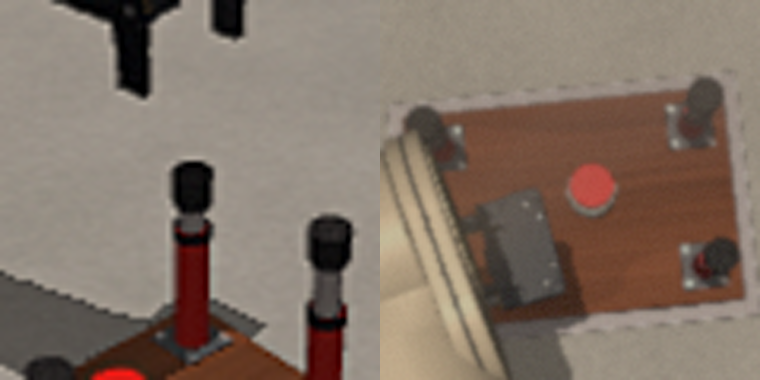

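```bash
python3 - <<'E'
from h import *
from scipy.optimize import least_squares
np.set_printoptions(precision=4,suppress=True)
s=eyes.camera("scene");t=eyes.camera("top")
loc=dict(a=(.115,.065),b=(-.115,-.065),g1=(.115,-.065),g2=(-.115,.065))
S=dict(a=(285.3,182),b=(255.6,223.2),g1=(314.2,193.8),g2=(227.6,205.3))
T=dict(a=(242.6,230.4),b=(325.2,171.7),g1=(237,180.4),g2=(330,221.7))
def X(p,k):
    c,q=np.cos(p[2]),np.sin(p[2]);u,v=loc[k]
    return np.array([p[0]+c*u-q*v,p[1]+q*u+c*v,dict(a=p[3],b=p[4],g1=.182,g2=.185)[k]])
def f(p):
    e=[]
    for k in loc:
        e+=list(proj(s,X(p,k))-S[k])
        e+=list(.6*(proj(t,X(p,k)-[0,0,.006])-T[k]))
    return e
o=least_squares(f,[.568,-.012,1.63,.168,.196],loss="soft_l1")
print(o.x,np.degrees(o.x[2]));print(np.array(f(o.x)).reshape(4,4))
for k in loc: print(k,X(o.x,k))
print(proj(s,(.5786,-.0382,.03)), s["t"][:0])
E
```

```text
[ 0.5692 -0.009   1.649   0.1641  0.1925] 94.48188197960599
[[-0.3477  0.0508 -0.8338  0.0834]
 [-0.349   0.0638 -0.3592 -0.6086]
 [-0.0312  0.4971 -0.6441 -0.0705]
 [-0.5909 -0.3335 -0.0579 -0.3364]]
a [0.4955 0.1006 0.1641]
b [ 0.643  -0.1185  0.1925]
g1 [0.6251 0.1108 0.182 ]
g2 [ 0.5134 -0.1287  0.185 ]
[266.3376 244.404 ] []
```

Request:
play_rows(
  motion=[
    [0.017,-0.05,0,0,0,0,100],
    [0.017,-0.05,0.2,0,0,0,90],
    [0.017,-0.05,0.4,0,0,0,75],
    [0.017,-0.05,0.58,0,0,0,65],
    [0.017,-0.05,0.6,0,0,0,60],
  ],
)

```text
time: 4.1
ee_pos: [0.4942, 0.1001, 0.1308]
eef_rot: [0.993, 0.114, -0.002, -0.0]
ft_force: [-0.2, -0.0, 0.7]
width: 0.0571
```

```bash
python3 - <<'E'
from h import *
s=eyes.camera("scene");st=r.read_state();print(st["ee_pos"],st["ft_force"],st["width"])
cv2.imwrite("pics/c3.png",cv2.resize(s["image"][140:240,220:340,::-1],(720,600),interpolation=cv2.INTER_CUBIC))
E
```

```text
[0.49502522 0.10043289 0.13196145] [-0.97955064  0.23713088 -0.54521629] 0.055072672536382594
```

View pics/c3.png

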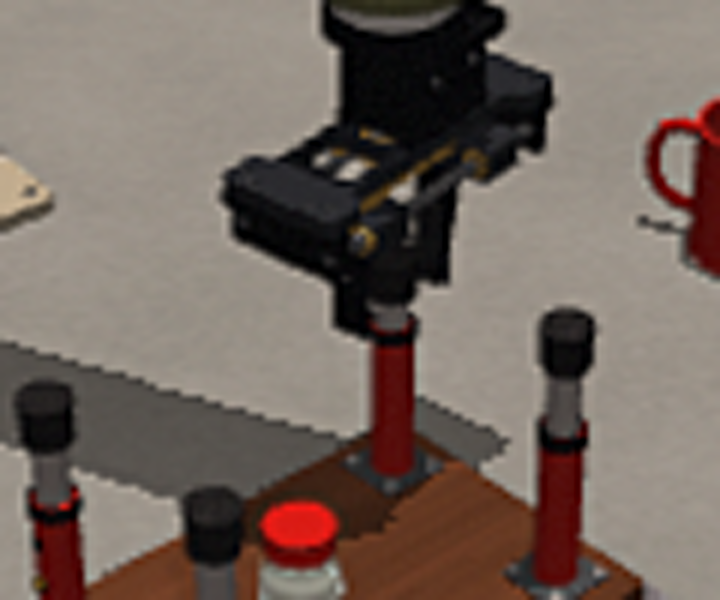

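The foot of leg a is between the two fingers, at about (390,280) in the crop. I'll close gently.

Request:
play_rows(
  motion=[
    [0,0,0,0,0,0,40],
    [0,0,0,0,0,0,30],
    [0,0,0,0,0,0,20],
    [0,0,0,0,0,0,20],
    [0,0,0,0,0,0,20],
  ],
  squeeze=12,
)

```text
time: 4.78
ee_pos: [0.4964, 0.0993, 0.1332]
eef_rot: [0.993, 0.114, 0.001, 0.001]
ft_force: [0.9, -5.1, 5.0]
width: 0.0277
```

Request:
play_rows(
  motion=[
    [0,0,-0.005,0,0,0,20],
    [0,0,-0.01,0,0,0,20],
    [0,0,-0.015,0,0,0,20],
    [0,0,-0.02,0,0,0,20],
    [0,0,-0.025,0,0,0,20],
  ],
)

```text
time: 5.4
ee_pos: [0.4961, 0.0993, 0.1372]
eef_rot: [0.993, 0.114, 0.0, 0.001]
ft_force: [4.9, -3.7, -8.0]
width: 0.0269
```

Request:
play_rows(
  motion=[
    [0,0,-0.005,0,0,0,20],
    [0,0,-0.01,0,0,0,20],
    [0,0,-0.015,0,0,0,20],
    [0,0,-0.02,0,0,0,20],
  ],
)

```text
time: 5.9
ee_pos: [0.4961, 0.0993, 0.1412]
eef_rot: [0.993, 0.114, 0.0, 0.001]
ft_force: [4.7, -4.1, -7.5]
width: 0.0278
```

```bash
python3 - <<'E'
from h import *
s=eyes.camera("scene");st=r.read_state();print(st["ee_pos"],st["ft_force"],st["width"])
cv2.imwrite("pics/c4.png",cv2.resize(s["image"][140:240,220:340,::-1],(720,600),interpolation=cv2.INTER_CUBIC))
E
```

```text
[0.49613043 0.09930203 0.1413087 ] [ 5.00896759 -4.8661998  -5.51593571] 0.027350463303087772
```

View pics/c4.png

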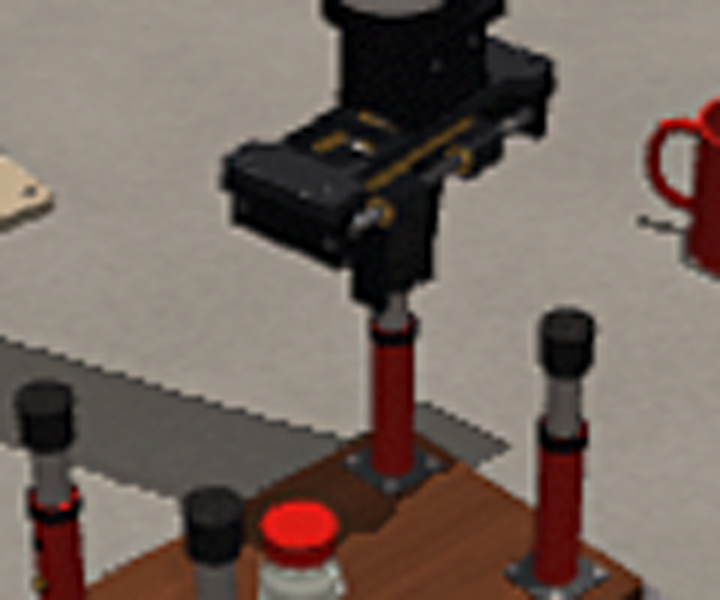

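The leg is rising with the gripper: more steel shows above the rim at about (395,305). I'll carry on in fine steps.

Request:
play_rows(
  motion=[
    [0,0,-0.004,0,0,0,20],
    [0,0,-0.008,0,0,0,20],
    [0,0,-0.012,0,0,0,20],
  ],
)

```text
time: 6.32
ee_pos: [0.4961, 0.0993, 0.1436]
eef_rot: [0.993, 0.114, 0.0, 0.001]
ft_force: [6.3, -4.8, -7.1]
width: 0.0276
```

Request:
play_rows(
  motion=[
    [0,0,-0.003,0,0,0,20],
    [0,0,-0.006,0,0,0,20],
  ],
)

```text
time: 6.58
ee_pos: [0.4962, 0.0993, 0.145]
eef_rot: [0.993, 0.114, 0.0, 0.001]
ft_force: [4.0, -4.2, -4.2]
width: 0.0277
```

Request:
play_rows(
  motion=[
    [0,0,-0.003,0,0,0,20],
    [0,0,-0.006,0,0,0,20],
  ],
)

```text
time: 6.82
ee_pos: [0.4962, 0.0993, 0.1462]
eef_rot: [0.993, 0.114, 0.0, 0.001]
ft_force: [5.1, -4.6, -4.9]
width: 0.0278
```

Request:
play_rows(
  motion=[
    [0,0,-0.0025,0,0,0,20],
    [0,0,-0.005,0,0,0,20],
  ],
)

```text
time: 7.08
ee_pos: [0.4961, 0.0993, 0.1469]
eef_rot: [0.993, 0.114, 0.0, 0.001]
ft_force: [6.9, -3.9, -10.5]
width: 0.0274
```

```bash
python3 - <<'E'
from h import *
for i in range(4):
    c=eyes.camera("scene");st=r.read_state();print(st["ee_pos"][2].round(4),st["ft_force"].round(1))
E
```

```text
0.1468 [ 6.  -3.7 -8.3]
0.1468 [ 6.1 -3.2 -8.7]
0.1468 [ 6.8 -3.7 -8.2]
0.1468 [ 6.  -3.7 -8.5]
```

Request:
play_rows(
  motion=[
    [0,0,-0.0025,0,0,0,20],
  ],
)

```text
time: 7.4
ee_pos: [0.496, 0.0993, 0.147]
eef_rot: [0.993, 0.114, 0.0, 0.0]
ft_force: [8.0, -3.3, -14.2]
width: 0.0278
```

The force jumped to -14 N with almost no movement, after 13.7 mm of travel, so leg a has locked. I'll relax, open and rise.

Request:
play_rows(
  motion=[
    [0,0,0.004,0,0,0,20],
    [0,0,0.004,0,0,0,20],
  ],
)

```text
time: 7.65
ee_pos: [0.4961, 0.0993, 0.1467]
eef_rot: [0.993, 0.114, 0.0, 0.001]
ft_force: [5.6, -4.2, -6.4]
width: 0.0277
```

Request:
play_rows(
  motion=[
    [0,0,0,0,0,0,40],
    [0,0,0,0,0,0,60],
    [0,0,0,0,0,0,70],
    [0,0,-0.2,0,0,0,80],
    [0,0,-0.5,0,0,0,100],
  ],
)

```text
time: 8.28
ee_pos: [0.4945, 0.1004, 0.2471]
eef_rot: [0.993, 0.115, -0.002, -0.0]
ft_force: [1.0, 0.1, 0.1]
width: 0.067
```

Request:
play_rows(
  motion=[
    [0.09,0.22,0,0,0,0,100],
    [0.18,0.45,0,0,0,0,100],
    [0.26,0.68,0,0,0,0,100],
    [0.34,0.9,0,0,0,0,100],
    [0.34,0.9,0,0,0,0,100],
  ],
)

```text
time: 8.9
ee_pos: [0.6036, -0.0634, 0.2459]
eef_rot: [0.994, 0.112, -0.001, -0.0]
ft_force: [-0.1, 0.1, -0.9]
width: 0.087
```

Request:
play_rows(
  motion=[
    [0.065,0.17,0,0,0,0,100],
    [0.13,0.335,0,0,0,0,100],
    [0.13,0.335,0,0,0,0,100],
  ],
)

```text
time: 9.28
ee_pos: [0.6437, -0.1207, 0.2461]
eef_rot: [0.994, 0.113, -0.0, -0.0]
ft_force: [0.2, 0.1, -0.8]
width: 0.0869
```

```bash
python3 - <<'E'
from h import *
s=eyes.camera("scene");t=eyes.camera("top");st=r.read_state();print(st["ee_pos"],st["eef_rot"],st["ft_force"],st["width"])
for n in ["foot_a_top","foot_b_top"]: print(n,[(d["p"],d["xy"]) for d in eyes.landmark_of(s,n)])
print(proj(s,(.643,-.1185,.1925)),proj(s,(.4965,.099,.178)))
cv2.imwrite("pics/c5.png",cv2.resize(s["image"][170:290,200:330,::-1],(780,600) if 0 else (650,600),interpolation=cv2.INTER_CUBIC))
E
```

```text
[ 0.64317273 -0.11733697  0.24691648] [ 9.93348445e-01  1.15145784e-01 -9.52959447e-05 -5.52638703e-04] [ 0.10738639  1.23469083 -0.0942428 ] 0.08725330499956448
foot_a_top [(0.49, [283.7, 178.5])]
foot_b_top [(0.51, [251.8, 227.0])]
[255.25711436 223.25072863] [284.77304161 178.70482829]
```

View pics/c5.png

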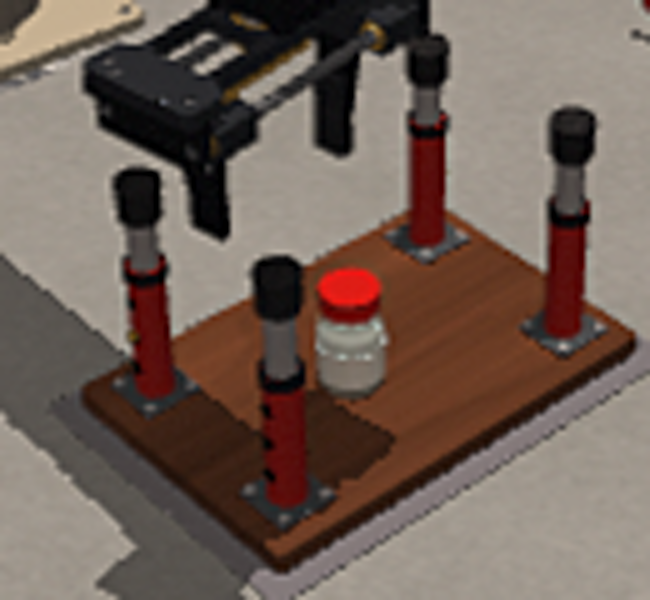

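Leg a now stands level with the good legs. The gripper is centred over leg b's foot, at about (277,285) in the crop. Next I'll descend and grip.

Request:
play_rows(
  motion=[
    [0,0.01,0.1,0,0,0,100],
    [0,0.01,0.25,0,0,0,90],
    [0,0.01,0.4,0,0,0,75],
    [0,0.01,0.43,0,0,0,60],
    [0,0.01,0.43,0,0,0,50],
  ],
)

```text
time: 10.1
ee_pos: [0.6437, -0.1203, 0.161]
eef_rot: [0.993, 0.115, -0.0, -0.0]
ft_force: [-0.3, 1.0, 0.9]
width: 0.0556
```

Request:
play_rows(
  motion=[
    [0,0,0,0,0,0,40],
    [0,0,0,0,0,0,30],
    [0,0,0,0,0,0,20],
    [0,0,0,0,0,0,20],
    [0,0,0,0,0,0,20],
  ],
  squeeze=12,
)

```text
time: 10.72
ee_pos: [0.6441, -0.1205, 0.1616]
eef_rot: [0.993, 0.115, 0.0, 0.0]
ft_force: [-0.4, 0.4, 5.2]
width: 0.0274
```

Request:
play_rows(
  motion=[
    [0,0,0.005,0,0,0,20],
    [0,0,0.01,0,0,0,20],
    [0,0,0.015,0,0,0,20],
    [0,0,0.02,0,0,0,20],
  ],
)

```text
time: 11.22
ee_pos: [0.644, -0.1205, 0.1571]
eef_rot: [0.993, 0.115, 0.0, 0.0]
ft_force: [0.3, 0.7, 4.6]
width: 0.0278
```

Request:
play_rows(
  motion=[
    [0,0,0.005,0,0,0,20],
    [0,0,0.01,0,0,0,20],
    [0,0,0.015,0,0,0,20],
    [0,0,0.02,0,0,0,20],
    [0,0,0.025,0,0,0,20],
  ],
)

```text
time: 11.85
ee_pos: [0.6439, -0.1205, 0.152]
eef_rot: [0.993, 0.115, 0.0, 0.0]
ft_force: [3.6, 1.0, 4.6]
width: 0.0276
```

Request:
play_rows(
  motion=[
    [0,0,0.003,0,0,0,20],
    [0,0,0.006,0,0,0,20],
  ],
)

```text
time: 12.1
ee_pos: [0.6439, -0.1205, 0.1508]
eef_rot: [0.993, 0.115, 0.0, 0.0]
ft_force: [3.2, 0.1, 3.4]
width: 0.0277
```

Request:
play_rows(
  motion=[
    [0,0,0.003,0,0,0,20],
    [0,0,0.006,0,0,0,20],
  ],
)

```text
time: 12.35
ee_pos: [0.6439, -0.1205, 0.1494]
eef_rot: [0.993, 0.115, 0.0, -0.0]
ft_force: [3.6, 0.9, 2.0]
width: 0.0274
```

Request:
play_rows(
  motion=[
    [0,0,0.0025,0,0,0,20],
    [0,0,0.005,0,0,0,20],
  ],
)

```text
time: 12.6
ee_pos: [0.6438, -0.1205, 0.1486]
eef_rot: [0.993, 0.115, 0.0, 0.0]
ft_force: [3.4, 0.7, 2.7]
width: 0.0275
```

Request:
play_rows(
  motion=[
    [0,0,0.0025,0,0,0,20],
    [0,0,0.005,0,0,0,20],
  ],
)

```text
time: 12.85
ee_pos: [0.644, -0.1205, 0.1483]
eef_rot: [0.993, 0.115, 0.0, 0.0]
ft_force: [1.2, 1.0, 8.5]
width: 0.0278
```

Request:
play_rows(
  motion=[
    [0,0,0.0025,0,0,0,20],
  ],
)

```text
time: 12.98
ee_pos: [0.644, -0.1205, 0.1482]
eef_rot: [0.993, 0.115, 0.0, 0.0]
ft_force: [0.6, 1.2, 11.1]
width: 0.0273
```

Leg b has locked too: 11 N with no further movement after 13.4 mm. I'll relax, release, rise and look.

Request:
play_rows(
  motion=[
    [0,0,-0.004,0,0,0,20],
    [0,0,-0.005,0,0,0,20],
  ],
)

```text
time: 13.22
ee_pos: [0.6439, -0.1205, 0.1483]
eef_rot: [0.993, 0.115, 0.0, 0.0]
ft_force: [2.9, 0.4, 2.9]
width: 0.0278
```

Request:
play_rows(
  motion=[
    [0,0,0,0,0,0,40],
    [0,0,0,0,0,0,60],
    [0,0,0,0,0,0,70],
    [0,0,-0.2,0,0,0,80],
    [0,0,-0.5,0,0,0,100],
  ],
)

```text
time: 13.85
ee_pos: [0.6425, -0.1208, 0.2473]
eef_rot: [0.993, 0.115, -0.002, -0.001]
ft_force: [0.7, -1.2, -0.1]
width: 0.0669
```

Request:
play_rows(
  motion=[
    [-0.15,0.15,-0.2,0,0,0,100],
    [-0.3,0.3,-0.3,0,0,0,100],
    [-0.3,0.5,-0.3,0,0,0,100],
    [-0.3,0.7,-0.3,0,0,0,100],
    [-0.3,0.7,-0.3,0,0,0,100],
  ],
)

```text
time: 14.48
ee_pos: [0.6164, -0.2745, 0.3067]
eef_rot: [0.994, 0.112, -0.001, 0.0]
ft_force: [0.7, 0.8, 0.2]
width: 0.0872
```

```bash
python3 - <<'E'
from h import *
s=eyes.camera("scene");t=eyes.camera("top");st=r.read_state();print(st["ee_pos"],st["ft_force"],st["width"])
a=cv2.resize(s["image"][170:290,200:330,::-1],(520,480),interpolation=cv2.INTER_CUBIC)
b=cv2.resize(t["image"][150:260,225:345,::-1],(280,257),interpolation=cv2.INTER_CUBIC)
im=np.zeros((480,800,3),np.uint8);im[:,:520]=a;im[:257,520:]=b
cv2.imwrite("pics/c6.png",im)
for n in ["spice_jar","mug","canister"]: print(n,[(round(d["p"],2),d["xy"]) for d in eyes.landmark_of(s,n)][:1])
E
```

```text
[ 0.617123   -0.27020481  0.30761207] [-0.34812935 -0.21410896  0.6210193 ] 0.08709784698600752
spice_jar [(0.8, [268.3, 244.6])]
mug [(0.83, [343.8, 180.7])]
canister [(0.89, [160.7, 306.4])]
```

View pics/c6.png

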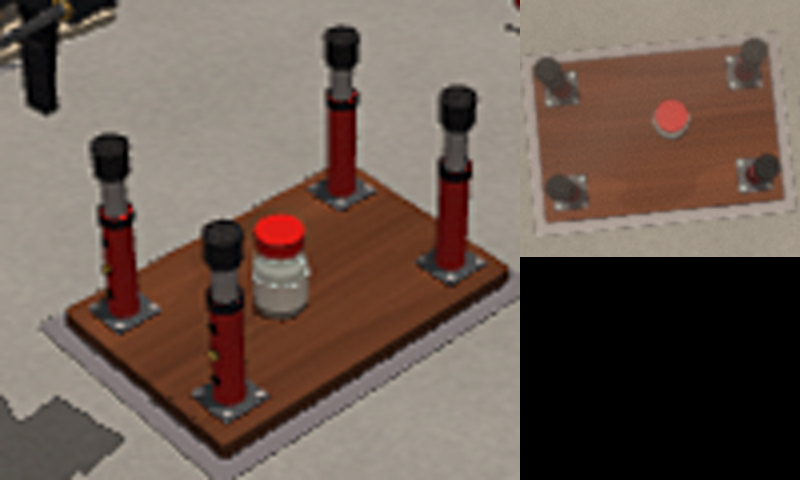

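```bash
python3 -c "
from bench import job
print(job.close_job())"
```

```text
the job is handed in; nothing more can be done
None
```

Both slipped legs are back in their middle holes as far as I can tell, and I handed the job in at about 15 s. I gripped each foot at 12 N and moved it slowly until it stopped dead.

- **Leg a:** I pulled it up about 13.7 mm, and it slid at roughly 4–8 N. It then stopped at up to 14 N with almost no movement. Its holes face away from the camera, so I didn't see the button. The lock is judged from that stop and from a foot height of about 178 mm, within the 176–190 mm allowed.
- **Leg b:** I pushed it down about 13.4 mm, and it slid at roughly 2–5 N. It then stopped at up to 11 N. The last picture shows its brass button in the middle hole.

After each stop I backed off slightly before opening the gripper. In the last check the gripper was open and clear of everything, with no contact force. The jar, mug and canister were not touched. The final picture shows the jar between the legs as before.

The grip on leg a was a millimetre or so off centre, which put about 5–8 N of side force on it while sliding.

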